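# Seat a flat-edged ceramic disc against the alignment bar

### The job

With a fingertip on the white flat-edged disc, turn it in its nest until its flat faces the dark alignment bar, then push it home so that the flat lies flush along the bar, hold it there for a full second with a steady push of about 8 N (6 to 11), and leave it seated. The ceramic is brittle: never press it against the bar with more than 15 N nor push on it with more than 20 N, and do not lift or tip it off its platen. Leave the sample cup, the vial and the tweezers beside the fixture alone.

Things in the scene. Friction and masses are not known exactly. Their poses are not given: they have to be found in the camera images.
- aligner: Alignment fixture, fixed to the desk: bright aluminium plate 170 x 170 x 12 mm. Origin at the centre of its underside; x points to the alignment bar, z up. Two blue fences, 8 mm thick, tops 26 mm above the desk, guide the disc with 1.5 mm play: straight at y = +-61.5 mm (inner faces), then arcs round the nest that end 30 degrees off -x, leaving a 60 mm gap for a finger to reach the rim from -x.
- nest (a point): Point on the top of the sprung platen under the disc (18 mm above the desk, 10.5 mm behind the fixture's centre). The disc's centre starts here; while its flat is turned away from the bar it can shift about 2 mm, or up to 11 mm towards the bar: carry the pressed fingertip in an arc round this point. The platen sinks 0.3 mm per N beyond the first 1 to 3 N, at most 5 mm. Axes as the fixture's.
- bar: Dark steel alignment bar: a rail 12 x 110 x 18 mm high on the plate that carries, on two setting screws, a parallel blade, 8 mm thick and 11 mm high, in front of it (towards -x), tops level with the disc's face. Origin under the rail's centre, axes as the fixture's. The blade is rigidly set, but at a setting that differs each time and is not measured: find it by feel.
- bar_face (a point): Middle of the blade's working face at its nominal setting, 55.4 mm from the fixture's centre, 25 mm above the desk; the real face stands up to 5 mm nearer the disc or farther. Axes as the fixture's (x points from the disc into the bar, y along the bar).
- disc: Loose white brittle ceramic disc, 120 mm in diameter, with one straight edge (flat) 46 mm long, 55.4 mm from the centre; 10 mm thick on 2 mm glide studs, about 0.24 kg. Origin under its centre, z up, x to the middle of the flat. A blue line on the face runs along the flat 6 mm inside it; a blue dot marks the centre. Rigid against the bar: force rises steeply.
- disc_face (a point): Centre of the disc's top face (12 mm above its underside, 30 mm above the desk). The disc slides easily on platen, fences and bar (friction about 0.05), but a fingertip pressed on this face with 5 to 10 N drags it along, slipping by about a third. Press 30 to 40 mm from the centre to turn it; beyond 42 mm it may tip.
- flat_mid (a point): Middle of the disc's flat, 7 mm above the disc's underside. Once the flat faces the bar to within about 15 degrees, a push on the rim oppopoint the flat (through the gap between the fences, towards the bar) slides the disc home and turns it flush.
- cup: Bystander: white sample cup with a blue ring, 45 mm in diameter, 24 mm high, beside the fixture; origin at the centre of its underside.
- vial: Bystander: small upright glass vial with black cap, 15 mm in diameter, 51 mm high, beside the fixture; origin at the centre of its underside.
- tweezers: Bystander: flat steel tweezers, 10 x 122 x 11 mm, lying beside the fixture along its own y; origin at the centre of its underside.
Things that resemble listed ones, but are neither listed nor needed, are in the scene too. Several things have the shape of the aligner; the one meant has the colours described above.

How it is judged:
By the outcome, as a careful person would: the job done as asked, in the order asked, and still so for the second after the job is handed in, with the robot touching nothing.
It also fails if it takes over 58 s, if anything falls off the work surface, if the arm or the gripper's body presses on something with over 40 N, if the wrist force passes 120 N, or if a joint passes its speed limit or range.

### The arm

A 6-joint arm with a two-finger parallel gripper is mounted at the origin on a cart in front of the work surface, level with it; the furniture and walls round the work are solid. World frame = base frame: x ahead of the robot, y to its left, z up, the work surface at z = 0. Lengths are in m, angles in rad, forces in N, time in s.
With the tool pointing down it reaches from about 0.225 to 0.875 m from the base axis. Payload 3.4 kg.
Tool frame: the origin (TCP) lies at the very end of the fingers, on their centre line; the grasp point (between the pads) lies behind it (manip.grasp_offset is the z of the grasp point in the tool frame, in m); z points along the fingers, y is the line along which they close (so a half turn about z gives the same grasp; the last joint's range is limited). The gripper opens to 85 mm and grips with 20 to 120 N. Pads are 22 mm wide; open, the fingers measure 114 mm over their backs; the gripper's body (76 mm by 85 mm) begins 54 mm behind the grasp point. The pads swing forward as they close: fully open they stand 13 mm farther back than shut.
Start: joints at [-1.23, 0.276, 1.505, -0, 1.361, -0.121], TCP at [0.256, -0.515, 0.231] pointing down, gripper open.
Joint ranges: [-2.89, 2.89], [-0.75, 2.08], [0.22, 2.7], [-1.18, 4.32], [0.11, 2.71], [-2.7, 2.7]. Speed limits (rad/s): [2.57, 2.57, 3.14, 3.14, 3.14, 3.14].

### API

Orientations are given as a unit quaternion [w, x, y, z].
In Python, from rig import manip gives the robot as it stands.
- The arm moves only by the shell command python3 -m pendant 'ROWS' [FORCE]. ROWS is JSON, a list of rows, each an object of numbers: "dx", "dy", "dz": the shift along the tool's x, y, z in m; "rx", "ry", "rz": the turn, a rotation vector about the tool's x, y, z in degrees; "hand": the finger opening in m, from 0 to 0.0854. In form: [{"dx": .., "dy": .., "dz": .., "rx": .., "ry": .., "rz": .., "hand": ..}, ...]. A call has 1 to 12 rows; each row shifts and turns the commanded pose from where the row before left it, along the tool's axes as they then stand; what a row does not reach is not made up. A row lasts 1/12 s, in which the tool goes at most 41.7 mm and 7.16 degrees, less where a joint would pass 70% of its speed; a pose out of reach is approached as far as the arm can. A call is refused whole if a number of a shift passes 0.0417 or a number of a turn 7.16, either way. A call with a gripper value outside its range is refused whole. The fingers move at their own pace and stop on an object; FORCE is the grip in N (left out, the last holds). Time passes only in rows, so rows that do not move let the fingers close. It gives the time, the measured TCP pose, the force, the opening and the grip force at its end, in the units of the state.
- manip.get_state(): the state, without advancing time (a new reading comes with each control period).
- manip.get_image(name): name is "scene" or "side" or "wrist"; returns a dict with "frame" (384x512x3 uint8, red, green, blue), "fx", "fy", "cx", "cy" (pixels), "position" and "attitude" of the camera in the world; the wrist camera has in their place "mount" (4x4, takes a point from camera to tool coordinates, whose origin is the TCP and whose axes are the flange's). Camera axes: x right, y up, looking along -z (the intrinsics and any distortion apply to the point x, -y, -z); pixel columns grow to the right and rows downward; lengths in m; the calibration is good to about 2 mm. The wrist camera is an equidistant fisheye: a pixel r from the principal point sees the ray r / f radians off the axis. A picture is of the moment at which its call begins: read the wrist's pose just before it. There is no depth.
- manip.sign_off(): hands the job in; it is judged then, once.
The state is a dict: "clock": time; "qpos": joint angles; "qd": joint speeds; "effort": joint torques, N m; "position": TCP position; "ee_rot": TCP orientation; "contact_force": force on the tool from outside, world axes, zero at the start; "moment": the same for the moment, N m; "width": finger opening in m; "gripper_force": force on a finger pad.
Only numpy, scipy, OpenCV 4.12 (cv2) and the standard library are available. Lean on these libraries where they do the work, as an engineer would, in place of code of your own. Each camera call takes 0.05 s, during which the arm holds its last target. There are 200 camera calls.

## Working session

There is one attempt and no reset: what is moved stays moved. The work goes in short steps, Python scripts to look and compute and a shell command to move; the robot and the scene stay as the last step left them, time stands still between calls to the robot, and variables do not carry over. Pictures are saved under pics/ and viewed, at most 10 in all, crops included, and the job is handed in when it is done.

```bash
mkdir -p pics; cat > h.py <<'E'
import numpy as np, cv2
from rig import manip
from scipy.spatial.transform import Rotation as R
def rot(a):
    a=np.array(a)
    return a if a.shape==(3,3) else R.from_quat(np.r_[a[1:],a[0]]).as_matrix()
def ray(im,u,v,st=None):
    if 'mount' in im:
        x,y=(u-im['cx']),(v-im['cy']); r=np.hypot(x,y); th=r/im['fx']
        d=np.array([np.sin(th)*x/max(r,1e-9),-np.sin(th)*y/max(r,1e-9),-np.cos(th)])
        M=np.array(im['mount']); Rt=rot(st['ee_rot']); p=np.array(st['position'])
        return p+Rt@M[:3,3], Rt@M[:3,:3]@d
    d=np.array([(u-im['cx'])/im['fx'],-(v-im['cy'])/im['fy'],-1])
    return np.array(im['position']),rot(im['attitude'])@d
def onz(im,u,v,z,st=None):
    o,d=ray(im,u,v,st); return o+d*(z-o[2])/d[2]
def proj(im,P):
    c=rot(im['attitude']).T@(np.array(P)-im['position'])
    return im['cx']-im['fx']*c[0]/c[2], im['cy']+im['fy']*c[1]/c[2]
E
python3 - <<'E'
from h import *
st=manip.get_state(); print({k:np.round(v,3) for k,v in st.items()})
print(manip.grasp_offset)
ims=[]
for n in('scene','side'):
    im=manip.get_image(n); print(n,{k:v for k,v in im.items() if k!='frame'}); cv2.imwrite(f'pics/{n}0.png',im['frame'][...,::-1])
    ims.append(cv2.resize(im['frame'],None,fx=1.5,fy=1.5)[...,::-1])
    cv2.imwrite(f'pics/{n}0b.png',ims[-1])
E
```

```text
{'clock': np.float64(0.0), 'qpos': array([-1.23 ,  0.277,  1.506, -0.   ,  1.361, -0.121]), 'qd': array([-0.   , -0.002, -0.001, -0.001,  0.001,  0.001]), 'effort': array([ 0.0000e+00, -4.1677e+01, -2.4580e+01, -0.0000e+00,  1.1000e-02,
       -0.0000e+00]), 'position': array([ 0.256, -0.514,  0.23 ]), 'ee_rot': array([-0.001,  0.973,  0.229, -0.   ]), 'contact_force': array([-0.375, -0.44 ,  0.305]), 'moment': array([ 0.011,  0.003, -0.017]), 'gripper_force': np.float64(0.0), 'width': np.float64(0.086)}
-0.0187
scene {'fx': 359.42062154980005, 'fy': 359.42062154980005, 'cx': 259.9582376311224, 'cy': 190.9026896340879, 'position': array([0.08388945, 0.60613789, 0.63870088]), 'attitude': array([-0.2950897 , -0.14682068,  0.39093667,  0.85938017])}
side {'fx': 377.7818745294927, 'fy': 377.7818745294927, 'cx': 253.90274381357082, 'cy': 182.90520699189628, 'position': array([ 0.38162388, -0.70699365,  0.53356845]), 'attitude': array([ 0.86941724,  0.48717902, -0.03635502, -0.07381441])}
```

View pics/scene0b.png

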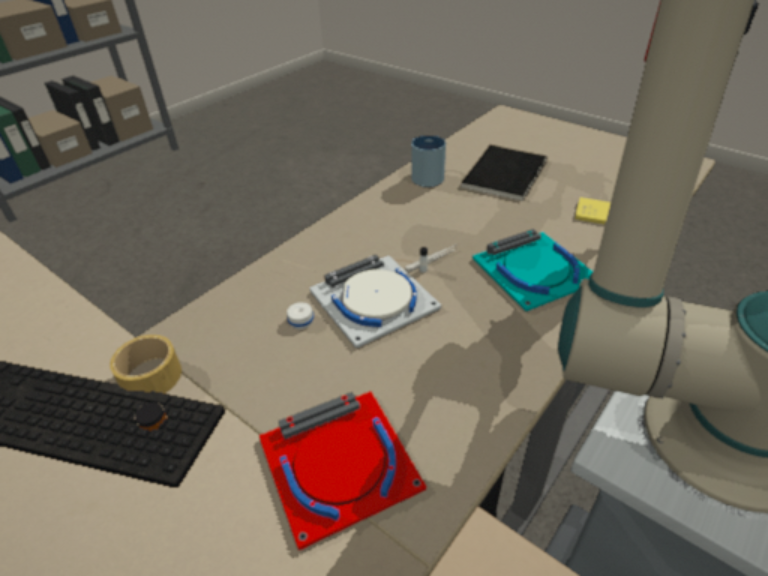

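View pics/side0b.png

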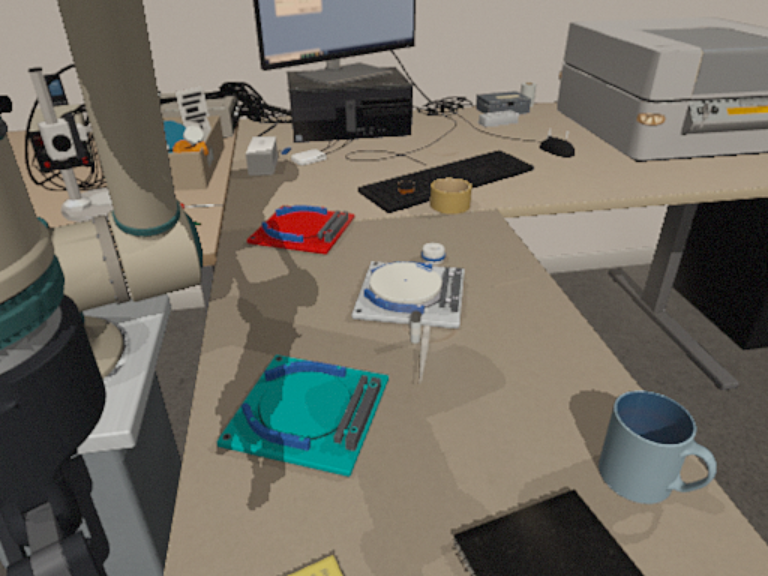

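The candidates are three fixtures of the same shape: red (scene 227,303 / side 202,153), teal (353,178 / 203,275) and bright aluminium with the white disc (250,200 / 273,193). The aluminium one fits, because it has the bare metal plate, blue fences, dark bar, white disc, and the cup, vial and tweezers beside it. I'll confirm that with a crop and make a rough localisation.

```bash
python3 - <<'E'
from h import *
s=manip.get_image('scene'); d=manip.get_image('side')
for n,im,pts in(('scene',s,[(310,297),(393,258),(440,305),(358,343)]),('side',d,[(371,263),(466,267),(463,326),(354,321)])):
    print(n,[np.round(onz(im,u/1.5,v/1.5,.012),3)[:2] for u,v in pts])
for z,u,v in((.03,376,291),(.0,424,268),(.024,300,308),(0.006,440,255)): print(np.round(onz(s,u/1.5,v/1.5,z),3))
a=cv2.resize(s['frame'][150:250,190:320],None,fx=4.6,fy=4.6,interpolation=cv2.INTER_CUBIC)
cv2.imwrite('pics/crop1.png',a[...,::-1])
print(onz(d,405/1.5,284/1.5,.03))
E
```

```text
scene [array([0.643, 0.15 ]), array([ 0.596, -0.025]), array([0.45, 0.03]), array([0.503, 0.182])]
side [array([0.505, 0.175]), array([0.671, 0.131]), array([ 0.615, -0.038]), array([0.453, 0.004])]
[0.547 0.083 0.03 ]
[ 0.539 -0.048  0.   ]
[0.626 0.189 0.024]
[ 0.534 -0.093  0.006]
[0.54611384 0.06681921 0.03      ]
```

View pics/crop1.png

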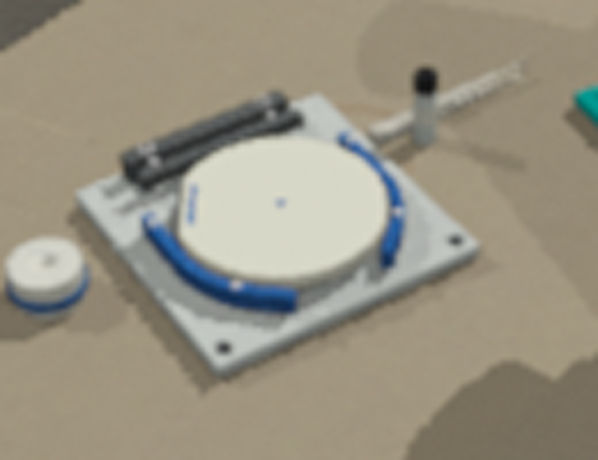

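Confirmed: the aluminium fixture has the bar top-left (crop 210,135), the disc's blue line at (193,205), the cup at left, and the vial and tweezers at top right. I'll move over it with the fingers closed.

```bash
python3 -m pendant '[{"dx":0.03,"dy":-0.024,"dz":-0.005,"hand":0},{"dx":0.03,"dy":-0.024,"dz":-0.005,"hand":0},{"dx":0.03,"dy":-0.024,"dz":-0.005},{"dx":0.03,"dy":-0.024,"dz":-0.005},{"dx":0.03,"dy":-0.024,"dz":-0.005},{"dx":0.03,"dy":-0.024,"dz":-0.005},{"dx":0.03,"dy":-0.024,"dz":-0.005},{"dx":0.03,"dy":-0.024,"dz":-0.005},{"dx":0.03,"dy":-0.024,"dz":-0.005},{"dx":0.03,"dy":-0.024,"dz":-0.005},{"dx":0.03,"dy":-0.024,"dz":-0.005},{"dx":0.03,"dy":-0.024,"dz":-0.005}]' 40
python3 -m pendant '[{"dx":0.03,"dy":-0.024,"dz":-0.005},{"dx":0.03,"dy":-0.024,"dz":-0.005},{"dx":0.03,"dy":-0.024,"dz":-0.005},{"dx":0.03,"dy":-0.024,"dz":-0.005},{"rz":-7},{"rz":-7},{"rz":-7},{"rz":-7},{"rz":-7},{"rz":-7},{"rz":-6.5},{}]'
python3 - <<'E'
from h import *
st=manip.get_state();im=manip.get_image('wrist')
print(st['position'],st['ee_rot'],st['contact_force'],st['width'],{k:v for k,v in im.items() if k!='frame'})
cv2.imwrite('pics/w1.png',cv2.resize(im['frame'],None,fx=1.5,fy=1.5)[...,::-1]);cv2.imwrite('pics/w1r.png',im['frame'][...,::-1])
E
```

```text
[ 0.25608805 -0.51448659  0.23077223] [-5.41849451e-04  9.73459251e-01  2.28859761e-01 -5.97979013e-05] [ 0.02064307 -0.37882912  0.79080165] 0.08531237773989218 {'fx': 297.3186396354542, 'fy': 297.3186396354542, 'cx': 263.53915715018354, 'cy': 193.0738424750773, 'mount': array([[ 6.27890508e-04,  9.59639252e-01,  2.81233198e-01,
         7.14585629e-02],
       [ 9.99999657e-01, -4.50795788e-04, -6.94402231e-04,
         1.43789744e-03],
       [-5.39596897e-04,  2.81233537e-01, -9.59639206e-01,
        -1.41646020e-01],
       [ 0.00000000e+00,  0.00000000e+00,  0.00000000e+00,
         1.00000000e+00]])}invalid input
invalid input
```

View pics/w1.png

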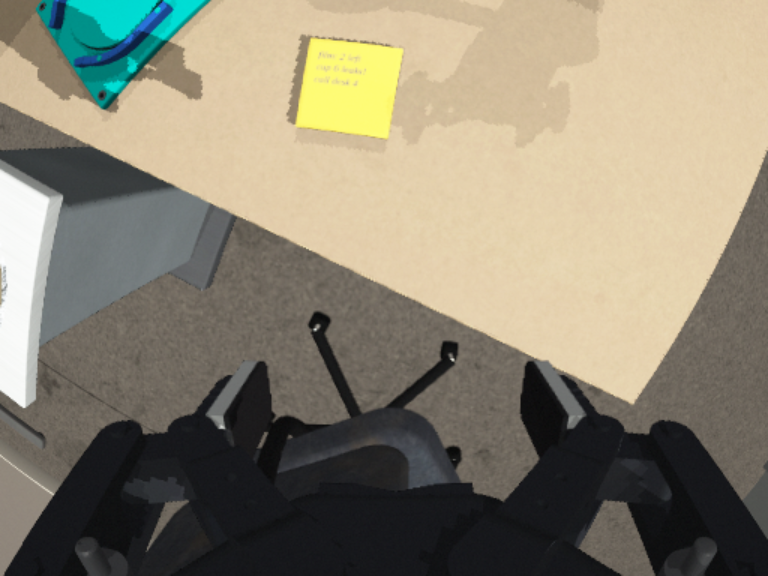

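All three calls ran but no motion happened ("invalid input"), so I'll give complete rows.

```bash
python3 -m pendant '[{"dx":0.031,"dy":-0.021,"dz":-0.005,"rx":0,"ry":0,"rz":0,"hand":0}]' 40
python3 -m pendant '[{"dx":0.031,"dy":-0.021,"dz":-0.005}]' ; python3 -m pendant --help; python3 -m pendant '[{"dx":0.031,"dy":-0.021,"dz":-0.005,"rx":0,"ry":0,"rz":0,"hand":0}]'
```

```text
clock: 0.33
position: [0.2724, -0.4867, 0.2348]
ee_rot: [0.001, 0.974, 0.227, -0.002]
contact_force: [1.2, 1.2, -0.4]
width: 0.0759
gripper_force: 0.0
clock: 0.42
position: [0.2926, -0.4499, 0.2405]
ee_rot: [-0.001, 0.974, 0.227, -0.0]
contact_force: [1.0, 0.8, 0.1]
width: 0.064
gripper_force: 0.0invalid input
invalid input: not JSON, or not a number
```

```bash
python3 -m pendant '[{"dx":0.031,"dy":-0.021,"dz":-0.005,"rx":0,"ry":0,"rz":0,"hand":0},{"dx":0.031,"dy":-0.021,"dz":-0.005,"rx":0,"ry":0,"rz":0,"hand":0},{"dx":0.031,"dy":-0.021,"dz":-0.005,"rx":0,"ry":0,"rz":0,"hand":0},{"dx":0.031,"dy":-0.021,"dz":-0.005,"rx":0,"ry":0,"rz":0,"hand":0},{"dx":0.031,"dy":-0.021,"dz":-0.005,"rx":0,"ry":0,"rz":0,"hand":0},{"dx":0.031,"dy":-0.021,"dz":-0.005,"rx":0,"ry":0,"rz":0,"hand":0},{"dx":0.031,"dy":-0.021,"dz":-0.005,"rx":0,"ry":0,"rz":0,"hand":0},{"dx":0.031,"dy":-0.021,"dz":-0.005,"rx":0,"ry":0,"rz":0,"hand":0},{"dx":0.031,"dy":-0.021,"dz":-0.005,"rx":0,"ry":0,"rz":0,"hand":0},{"dx":0.031,"dy":-0.021,"dz":-0.005,"rx":0,"ry":0,"rz":0,"hand":0},{"dx":0.031,"dy":-0.021,"dz":-0.005,"rx":0,"ry":0,"rz":0,"hand":0},{"dx":0.031,"dy":-0.021,"dz":-0.005,"rx":0,"ry":0,"rz":0,"hand":0}]'
python3 -m pendant '[{"dx":0.031,"dy":-0.021,"dz":-0.005,"rx":0,"ry":0,"rz":0,"hand":0},{"dx":0,"dy":0,"dz":0,"rx":0,"ry":0,"rz":-7,"hand":0},{"dx":0,"dy":0,"dz":0,"rx":0,"ry":0,"rz":-7,"hand":0},{"dx":0,"dy":0,"dz":0,"rx":0,"ry":0,"rz":-7,"hand":0},{"dx":0,"dy":0,"dz":0,"rx":0,"ry":0,"rz":-7,"hand":0},{"dx":0,"dy":0,"dz":0,"rx":0,"ry":0,"rz":-7,"hand":0},{"dx":0,"dy":0,"dz":0,"rx":0,"ry":0,"rz":-7,"hand":0},{"dx":0,"dy":0,"dz":0,"rx":0,"ry":0,"rz":-6,"hand":0},{"dx":0,"dy":0,"dz":0,"rx":0,"ry":0,"rz":0,"hand":0},{"dx":0,"dy":0,"dz":0,"rx":0,"ry":0,"rz":0,"hand":0}]'
python3 - <<'E'
from h import *
st=manip.get_state();im=manip.get_image('wrist')
print(st['qpos'],st['position'],st['ee_rot'],st['contact_force'],st['width'])
np.save('w2.npy',im['frame'])
cv2.imwrite('pics/w2.png',cv2.resize(im['frame'],None,fx=1.5,fy=1.5)[...,::-1]);cv2.imwrite('pics/w2r.png',im['frame'][...,::-1])
E
```

```text
clock: 1.42
position: [0.5142, -0.0563, 0.3016]
ee_rot: [0.0, 0.973, 0.229, 0.0]
contact_force: [0.8, -0.8, 0.1]
width: 0.0001
gripper_force: 0.0
clock: 2.25
position: [0.5321, -0.0256, 0.3062]
ee_rot: [-0.0, 0.797, 0.604, -0.0]
contact_force: [0.2, -1.2, 0.0]
width: 0.0001
gripper_force: 0.0
[-1.78647622e-01  1.78099034e-01  1.45346201e+00 -5.23908258e-05
  1.51025437e+00  9.52655098e-02] [ 0.53205438 -0.0255715   0.30617877] [-6.42663481e-05  7.97024991e-01  6.03946314e-01 -9.46471800e-05] [ 0.2354242  -1.17486682  0.03976485] 7.453860091331066e-05
```

View pics/w2.png

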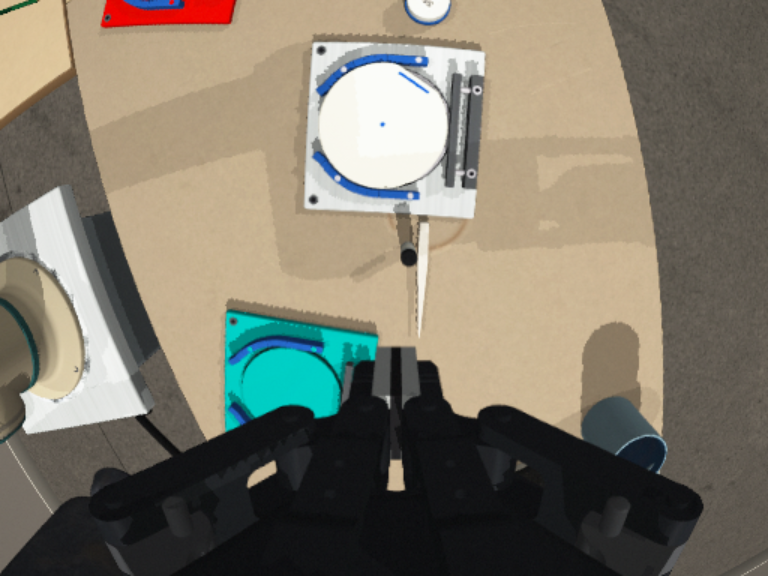

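The view shows the fixture at the top centre, with the plate spanning (304..484, 40..217), the dot at (382,124), the blue line at about (413,82) upper right, and the bar on the right at (462,125). Now to measure them.

```bash
cat > meas.py <<'E'
from h import *
def measure(fr,im,st,box):
    """blue marks on white disc; box in raw px"""
    hsv=cv2.cvtColor(fr,cv2.COLOR_RGB2HSV)
    m=((hsv[...,0]>100)&(hsv[...,0]<130)&(hsv[...,1]>60)).astype(np.uint8)
    k=np.zeros_like(m);x0,y0,x1,y1=box;k[y0:y1,x0:x1]=1;m*=k
    n,l,s,c=cv2.connectedComponentsWithStats(m,connectivity=8)
    out=[]
    for i in range(1,n):
        ys,xs=np.where(l==i)
        P=np.array([onz(im,x,y,.030,st)[:2] for x,y in zip(xs,ys)])
        u,w,vt=np.linalg.svd(P-P.mean(0),full_matrices=False)
        t=(P-P.mean(0))@vt[0]
        out.append((len(xs),P.mean(0),vt[0],np.ptp(t)))
        print(len(xs),np.round(c[i],1),'mean',np.round(P.mean(0),4),'dir',np.round(np.degrees(np.arctan2(vt[0,1],vt[0,0])),1),'len',round(np.ptp(t),4))
    return out
E
python3 - <<'E'
from meas import *
fr=np.load('w2.npy');st=manip.get_state();im=manip.get_image('wrist')
o=measure(im['frame'],im,st,(195,20,320,150))
hsv=cv2.cvtColor(fr,cv2.COLOR_RGB2HSV)
pts=[(314,40),(484,51),(474,217),(304,209)]
P=[]
for u,v in pts:
    P.append(onz(im,u/1.5,v/1.5,.012,st)[:2])
P=np.array(P);print(np.round(P,4),'centre',P.mean(0),[np.linalg.norm(P[i]-P[i-1]) for i in range(4)])
for a,b in((0,1),(3,2),(2,1),(3,0)):
    d=P[b]-P[a];print(np.degrees(np.arctan2(d[1],d[0])))
# disc: white contour
for u,v,z in((477,90,.030),(471,173,.030),(409,255,.051),(428,5,.024)): print(np.round(onz(im,u/1.5,v/1.5,z,st),4))
g=((hsv[...,1]<25)&(hsv[...,2]>215)).astype(np.uint8)
c,_=cv2.findContours(g,cv2.RETR_EXTERNAL,cv2.CHAIN_APPROX_NONE)
c=max(c,key=cv2.contourArea);Q=np.array([onz(im,x,y,.030,st)[:2] for x,y in c[:,0]],np.float32)
print(cv2.minEnclosingCircle(Q),cv2.contourArea(c))
E
```

```text
463 [246.8  44.3] mean [0.5545 0.1366] dir 179.2 len 0.1072
47 [275.5  54.6] mean [0.5885 0.1108] dir -51.6 len 0.0321
7 [254.7  82.4] mean [0.5502 0.0801] dir -135.5 len 0.0044
454 [240.9 121.8] mean [0.5165 0.0323] dir -38.1 len 0.1075
[[ 0.5097  0.1839]
 [ 0.666   0.1286]
 [ 0.6128 -0.0302]
 [ 0.4529  0.0232]] centre [0.56035809 0.07638662] [np.float64(0.17043415779028484), np.float64(0.16589950823840102), np.float64(0.16741206459286512), np.float64(0.16858826134411073)]
-19.50388264917613
-18.46865427779532
71.46428629991867
70.5524317403759
[0.6441 0.0892 0.03  ]
[0.6178 0.0141 0.03  ]
[ 0.5415 -0.0421  0.051 ]
[0.6241 0.1842 0.024 ]
((0.5497284531593323, 0.07932448387145996), 0.060139842331409454) 5438.0
```

Results: fixture yaw is about −19.1°. The dot at (0.5502, 0.0801) matches the nest computed from the plate. The line sits 49.1 mm from the dot (49.4 expected). The flat points at +38.6° world, so the disc must turn about −57.7°. I'll align the tool so that its y is fixture x and its x is fixture y, then go to the press start at −47° and 33 mm radius.

```bash
python3 -m pendant '[{"dx":0,"dy":0,"dz":0,"rx":0,"ry":0,"rz":3.4,"hand":0},{"dx":0.01,"dy":0.0007,"dz":0.033,"rx":0,"ry":0,"rz":0,"hand":0},{"dx":0.01,"dy":0.0007,"dz":0.033,"rx":0,"ry":0,"rz":0,"hand":0},{"dx":0.01,"dy":0.0007,"dz":0.033,"rx":0,"ry":0,"rz":0,"hand":0},{"dx":0.01,"dy":0.0007,"dz":0.033,"rx":0,"ry":0,"rz":0,"hand":0},{"dx":0.01,"dy":0.0007,"dz":0.033,"rx":0,"ry":0,"rz":0,"hand":0},{"dx":0.01,"dy":0.0007,"dz":0.033,"rx":0,"ry":0,"rz":0,"hand":0},{"dx":0.01,"dy":0.0007,"dz":0.033,"rx":0,"ry":0,"rz":0,"hand":0},{"dx":0.01,"dy":0.0007,"dz":0.033,"rx":0,"ry":0,"rz":0,"hand":0},{"dx":0,"dy":0,"dz":0,"rx":0,"ry":0,"rz":0,"hand":0},{"dx":0,"dy":0,"dz":0,"rx":0,"ry":0,"rz":0,"hand":0},{"dx":0,"dy":0,"dz":0,"rx":0,"ry":0,"rz":0,"hand":0}]'
cat > f.py <<'E'
from h import *
N=np.array([.5503,.0800]);Y=np.radians(-19.1);X=np.array([np.cos(Y),np.sin(Y)]);YY=np.array([-X[1],X[0]])
def fx(p): d=np.array(p[:2])-N; return 1e3*np.array([d@X,d@YY])
def show():
    st=manip.get_state();a=rot(st['ee_rot']);f=np.array(st['contact_force'])
    print('fix mm',np.round(fx(st['position']),1),'z',round(st['position'][2]*1e3,2),'yaw',round(np.degrees(np.arctan2(a[1,0],a[0,0])),2),'F fix',np.round([f[:2]@X,f[:2]@YY,f[2]],2),'t',st['clock'])
if __name__=='__main__': show()
E
python3 f.py
```

```text
clock: 3.35
position: [0.5644, 0.0479, 0.0435]
ee_rot: [0.001, 0.814, 0.581, 0.001]
contact_force: [0.4, -0.4, 0.8]
width: -0.0
gripper_force: 0.0
fix mm [ 23.9 -25.7] z 43.52 yaw 71.04 F fix [ 0.55 -0.25  0.81] t 3.35
```

```bash
python3 -m pendant '[{"dx":0.0005,"dy":-0.0005,"dz":0.006,"rx":0,"ry":0,"rz":0,"hand":0},{"dx":0.0005,"dy":-0.0005,"dz":0.006,"rx":0,"ry":0,"rz":0,"hand":0},{"dx":0,"dy":0,"dz":0,"rx":0,"ry":0,"rz":0,"hand":0},{"dx":0,"dy":0,"dz":0,"rx":0,"ry":0,"rz":0,"hand":0}]';python3 f.py
python3 -m pendant '[{"dx":0,"dy":0,"dz":0.001,"rx":0,"ry":0,"rz":0,"hand":0},{"dx":0,"dy":0,"dz":0.001,"rx":0,"ry":0,"rz":0,"hand":0},{"dx":0,"dy":0,"dz":0,"rx":0,"ry":0,"rz":0,"hand":0},{"dx":0,"dy":0,"dz":0,"rx":0,"ry":0,"rz":0,"hand":0}]';python3 f.py
```

```text
clock: 3.68
position: [0.5628, 0.0492, 0.0308]
ee_rot: [0.0, 0.814, 0.581, 0.0]
contact_force: [0.0, 0.2, 0.3]
width: -0.0001
gripper_force: 0.0
fix mm [ 21.8 -25. ] z 30.8 yaw 71.03 F fix [-0.02  0.19  0.3 ] t 3.6833
clock: 4.02
position: [0.5636, 0.0494, 0.0292]
ee_rot: [0.001, 0.814, 0.581, 0.001]
contact_force: [-0.8, -0.3, 4.3]
width: 0.0004
gripper_force: 2.5
fix mm [ 22.6 -24.6] z 29.19 yaw 71.06 F fix [-0.66 -0.56  4.31] t 4.0167
```

```bash
python3 -m pendant '[{"dx":0,"dy":0,"dz":0.001,"rx":0,"ry":0,"rz":0,"hand":0},{"dx":0,"dy":0,"dz":0,"rx":0,"ry":0,"rz":0,"hand":0},{"dx":0,"dy":0,"dz":0,"rx":0,"ry":0,"rz":0,"hand":0}]';python3 f.py
python3 -m pendant '[{"dx":-0.0019,"dy":-0.0022,"dz":0,"rx":0,"ry":0,"rz":0,"hand":0},{"dx":-0.0017,"dy":-0.0024,"dz":0,"rx":0,"ry":0,"rz":0,"hand":0},{"dx":-0.0015,"dy":-0.0025,"dz":0,"rx":0,"ry":0,"rz":0,"hand":0},{"dx":-0.0012,"dy":-0.0026,"dz":0,"rx":0,"ry":0,"rz":0,"hand":0}]';python3 f.py
```

```text
clock: 4.27
position: [0.5639, 0.0494, 0.0286]
ee_rot: [0.001, 0.814, 0.581, 0.001]
contact_force: [-0.4, -0.1, 7.9]
width: 0.0003
gripper_force: 3.6
fix mm [ 22.9 -24.4] z 28.59 yaw 71.06 F fix [-0.36 -0.27  7.93] t 4.2667
clock: 4.6
position: [0.5536, 0.0466, 0.0288]
ee_rot: [0.002, 0.814, 0.581, 0.002]
contact_force: [1.3, 0.0, 6.7]
width: 0.0
gripper_force: 3.2
fix mm [ 14.1 -30.5] z 28.78 yaw 71.05 F fix [1.22 0.44 6.67] t 4.6
```

```bash
python3 -m pendant '[{"dx":-0.001,"dy":-0.0027,"dz":0,"rx":0,"ry":0,"rz":0,"hand":0},{"dx":-0.0008,"dy":-0.0028,"dz":0,"rx":0,"ry":0,"rz":0,"hand":0},{"dx":-0.0005,"dy":-0.0029,"dz":0,"rx":0,"ry":0,"rz":0,"hand":0},{"dx":-0.0002,"dy":-0.0029,"dz":0,"rx":0,"ry":0,"rz":0,"hand":0},{"dx":0,"dy":-0.0029,"dz":0,"rx":0,"ry":0,"rz":0,"hand":0},{"dx":0.0003,"dy":-0.0029,"dz":0,"rx":0,"ry":0,"rz":0,"hand":0},{"dx":0.0005,"dy":-0.0029,"dz":0,"rx":0,"ry":0,"rz":0,"hand":0},{"dx":0,"dy":0,"dz":0,"rx":0,"ry":0,"rz":0,"hand":0}]';python3 f.py
python3 - <<'E'
from meas import *
import f
st=manip.get_state();im=manip.get_image('wrist');
cv2.imwrite('pics/w3.png',cv2.resize(im['frame'],None,fx=1.5,fy=1.5)[...,::-1])
for n in('scene','side'):
    q=manip.get_image(n); u,v=proj(q,[*f.N,.03]); u,v=int(u),int(v)
    print(n,u,v);measure(q['frame'],q,None,(u-60,v-45,u+60,v+45))
E
```

```text
clock: 5.27
position: [0.5338, 0.0516, 0.0287]
ee_rot: [0.001, 0.814, 0.581, 0.002]
contact_force: [1.2, -0.4, 6.4]
width: 0.0
gripper_force: 3.3
fix mm [ -6.3 -32.3] z 28.74 yaw 71.07 F fix [ 1.25 -0.02  6.39] t 5.2667
scene 250 192
1 [263. 148.] mean [ 0.6518 -0.1022] dir 0.0 len 0.0
1 [271. 156.] mean [ 0.6072 -0.0833] dir 0.0 len 0.0
1 [262. 163.] mean [ 0.6069 -0.0403] dir 0.0 len 0.0
34 [272.4 187.4] mean [0.5185 0.0281] dir 151.7 len 0.0569
185 [237.  210.2] mean [0.5356 0.1498] dir -179.3 len 0.1111
36 [274.9 202. ] mean [0.4791 0.0698] dir 116.6 len 0.0384
34 [200.5 215.1] mean [0.5947 0.2163] dir 49.3 len 0.0391
side 270 186
8 [215.4 141.4] mean [0.4343 0.3694] dir -43.5 len 0.0151
2 [282.  142.5] mean [0.6362 0.3238] dir -103.1 len 0.0072
6 [281.7 147.3] mean [0.6276 0.2912] dir 74.4 len 0.0276
1 [261. 147.] mean [0.5668 0.3046] dir 0.0 len 0.0
1 [267. 146.] mean [0.586  0.3081] dir 0.0 len 0.0
1 [263. 153.] mean [0.5655 0.2645] dir 0.0 len 0.0
1 [266. 152.] mean [0.5753 0.2692] dir 0.0 len 0.0
1 [265. 154.] mean [0.57   0.2571] dir 0.0 len 0.0
1 [267. 155.] mean [0.5745 0
[... 215 characters left out ...]
 0.2288] dir 0.0 len 0.0
1 [275. 162.] mean [0.5883 0.204 ] dir 0.0 len 0.0
3 [279. 163.] mean [0.598  0.1963] dir -127.7 len 0.0131
2 [274.  167.5] mean [0.579  0.1736] dir -102.0 len 0.0056
4 [289.5 168.5] mean [0.6192 0.1607] dir -129.3 len 0.019
4 [281.2 169.5] mean [0.596  0.1593] dir -111.5 len 0.0168
18 [291.6 172.2] mean [0.6199 0.1402] dir -165.0 len 0.0321
1 [279. 172.] mean [0.587  0.1471] dir 0.0 len 0.0
22 [284.7 177.6] mean [0.5952 0.1157] dir -112.5 len 0.0223
5 [249.2 179.8] mean [0.5024 0.1213] dir -137.3 len 0.0125
1 [280. 178.] mean [0.5827 0.116 ] dir 0.0 len 0.0
1 [287. 182.] mean [0.5958 0.0933] dir 0.0 len 0.0
213 [261.2 202.4] mean [0.5139 0.0146] dir -38.1 len 0.1094
```

View pics/w3.png

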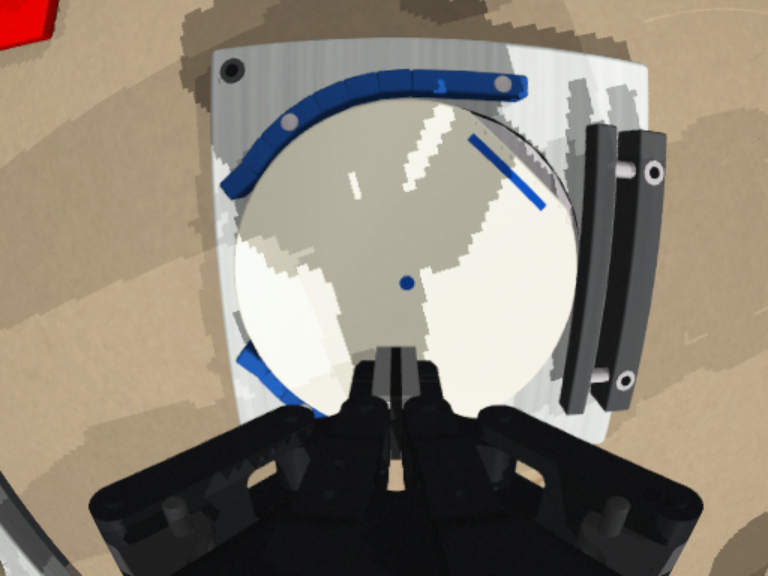

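The wrist view shows the blue line at (507,172), the dot at (406,283), and the fingertip at (396,350). I'll measure the angle there.

```bash
cat > ang.py <<'E'
from f import *
import sys
def ang(z=.0285):
    st=manip.get_state();im=manip.get_image('wrist');fr=im['frame']
    cv2.imwrite('pics/last.png',cv2.resize(fr,None,fx=1.5,fy=1.5)[...,::-1])
    hsv=cv2.cvtColor(fr,cv2.COLOR_RGB2HSV)
    m=((hsv[...,0]>100)&(hsv[...,0]<130)&(hsv[...,1]>100)&(hsv[...,2]>60)).astype(np.uint8)
    n,l,s,c=cv2.connectedComponentsWithStats(m,connectivity=8)
    for i in range(1,n):
        if s[i,4]<25: continue
        ys,xs=np.where(l==i);P=np.array([fx(onz(im,x,y,z,st)) for x,y in zip(xs,ys)])
        q=P.mean(0)
        if np.linalg.norm(q)>66: continue
        u,w,vt=np.linalg.svd(P-q,full_matrices=False);L=np.ptp((P-q)@vt[0])
        d=np.degrees(np.arctan2(vt[0,1],vt[0,0]))%180
        print(s[i,4],'px',np.round(c[i]*1.5),'fix',np.round(q,1),'normal',round(d-90,1),'len',round(L,1),'wid',round(np.ptp((P-q)@vt[1]),1))
ang(float(sys.argv[1]) if len(sys.argv)>1 else .0285); show()
E
python3 ang.py
```

```text
3213 px [363. 107.] fix [-15.9  56.5] normal -71.3 len 105.7 wid 23.3
382 px [506. 171.] fix [30.5 36.4] normal 49.1 len 33.6 wid 3.0
70 px [406. 282.] fix [-1.6 -0.9] normal -89.7 len 4.5 wid 4.1
521 px [266. 376.] fix [-52.5 -36.7] normal 41.2 len 29.9 wid 9.1
38 px [317. 414.] fix [-34.3 -52. ] normal 57.1 len 5.8 wid 3.6
fix mm [ -6.2 -32.3] z 28.69 yaw 71.06 F fix [ 0.82 -0.64  7.25] t 5.4667
```

The disc turned only 8° for a 54° arc, so it slipped a lot. I'll press a little harder, go slower and compare.

```bash
python3 -m pendant '[{"dx":0,"dy":0,"dz":0.0006,"rx":0,"ry":0,"rz":0,"hand":0},{"dx":0.0004,"dy":-0.0017,"dz":0.0002,"rx":0,"ry":0,"rz":0,"hand":0},{"dx":0.0005,"dy":-0.0017,"dz":0,"rx":0,"ry":0,"rz":0,"hand":0},{"dx":0.0006,"dy":-0.0017,"dz":0,"rx":0,"ry":0,"rz":0,"hand":0},{"dx":0.0007,"dy":-0.0016,"dz":0,"rx":0,"ry":0,"rz":0,"hand":0}]';python3 ang.py
python3 -m pendant '[{"dx":0.0007,"dy":-0.0016,"dz":0,"rx":0,"ry":0,"rz":0,"hand":0},{"dx":0.0008,"dy":-0.0016,"dz":0,"rx":0,"ry":0,"rz":0,"hand":0},{"dx":0.0009,"dy":-0.0015,"dz":0,"rx":0,"ry":0,"rz":0,"hand":0},{"dx":0.001,"dy":-0.0015,"dz":0,"rx":0,"ry":0,"rz":0,"hand":0}]';python3 ang.py
```

```text
clock: 5.88
position: [0.529, 0.0556, 0.0282]
ee_rot: [0.002, 0.814, 0.581, 0.002]
contact_force: [1.2, -1.7, 8.5]
width: -0.0001
gripper_force: 4.1
3250 px [380. 114.] fix [-16.2  56.5] normal -71.4 len 106.0 wid 23.7
371 px [533. 188.] fix [33.8 33.5] normal 41.9 len 33.3 wid 3.0
69 px [422. 285.] fix [-2.4  0.6] normal 54.7 len 4.5 wid 4.3
549 px [283. 383.] fix [-52.1 -36.6] normal 45.1 len 35.6 wid 8.8
fix mm [-12.6 -30. ] z 28.18 yaw 71.06 F fix [0.54 0.43 8.86] t 5.9333
clock: 6.27
position: [0.5241, 0.0608, 0.0282]
ee_rot: [0.002, 0.814, 0.581, 0.002]
contact_force: [1.0, -1.1, 8.6]
width: 0.0001
gripper_force: 4.2
3289 px [398. 124.] fix [-17.   56.5] normal -71.3 len 106.0 wid 23.5
336 px [563. 217.] fix [38.6 27.5] normal 32.7 len 33.4 wid 2.9
67 px [441. 294.] fix [-2.3  0.6] normal 37.1 len 4.5 wid 4.6
539 px [298. 389.] fix [-53. -36.] normal 42.3 len 29.5 wid 8.5
fix mm [-18.9 -26.6] z 28.16 yaw 71.07 F fix [ 1.98 -0.8   8.11] t 6.3167
```

```bash
python3 -m pendant '[{"dx":0.0012,"dy":-0.0016,"dz":0,"rx":0,"ry":0,"rz":0,"hand":0},{"dx":0.0013,"dy":-0.0015,"dz":0,"rx":0,"ry":0,"rz":0,"hand":0},{"dx":0.0014,"dy":-0.0014,"dz":0,"rx":0,"ry":0,"rz":0,"hand":0},{"dx":0.0015,"dy":-0.0013,"dz":0,"rx":0,"ry":0,"rz":0,"hand":0},{"dx":0.0016,"dy":-0.0013,"dz":0,"rx":0,"ry":0,"rz":0,"hand":0},{"dx":0.0016,"dy":-0.0012,"dz":0,"rx":0,"ry":0,"rz":0,"hand":0},{"dx":0.0017,"dy":-0.0011,"dz":0,"rx":0,"ry":0,"rz":0,"hand":0},{"dx":0.0018,"dy":-0.0009,"dz":0,"rx":0,"ry":0,"rz":0,"hand":0}]';python3 ang.py
```

```text
clock: 6.98
position: [0.5181, 0.0756, 0.0282]
ee_rot: [0.002, 0.814, 0.581, 0.002]
contact_force: [0.6, -0.4, 8.2]
width: -0.0
gripper_force: 4.2
3260 px [427. 161.] fix [-18.   56.7] normal -70.9 len 105.9 wid 22.9
270 px [602. 294.] fix [46.3 12.6] normal 12.5 len 33.5 wid 2.8
59 px [472. 325.] fix [-1.5  1.8] normal 65.3 len 4.4 wid 4.3
236 px [316. 405.] fix [-57.3 -30.4] normal 56.0 len 14.3 wid 8.1
62 px [396. 464.] fix [-27.5 -57.6] normal 31.9 len 7.2 wid 6.1
fix mm [-29.2 -14.3] z 28.15 yaw 71.07 F fix [0.39 0.41 8.36] t 7.0333
```

```bash
python3 -m pendant '[{"dx":0.0018,"dy":-0.0008,"dz":0,"rx":0,"ry":0,"rz":0,"hand":0},{"dx":0.0019,"dy":-0.0007,"dz":0,"rx":0,"ry":0,"rz":0,"hand":0},{"dx":0.0019,"dy":-0.0006,"dz":0,"rx":0,"ry":0,"rz":0,"hand":0},{"dx":0.0019,"dy":-0.0005,"dz":0,"rx":0,"ry":0,"rz":0,"hand":0},{"dx":0.0015,"dy":-0.0002,"dz":0,"rx":0,"ry":0,"rz":0,"hand":0},{"dx":0,"dy":0,"dz":0,"rx":0,"ry":0,"rz":0,"hand":0}]';python3 ang.py
```

```text
clock: 7.53
position: [0.518, 0.0854, 0.0281]
ee_rot: [0.001, 0.814, 0.581, 0.002]
contact_force: [-0.9, 0.3, 8.2]
width: 0.0004
gripper_force: 4.4
3232 px [434. 189.] fix [-18.8  56.9] normal -70.6 len 105.9 wid 23.0
237 px [606. 344.] fix [47.9  2.2] normal -0.3 len 32.6 wid 2.9
53 px [481. 348.] fix [-1.2  2.1] normal -3.4 len 4.1 wid 4.0
119 px [396. 474.] fix [-30.8 -53.9] normal 16.0 len 12.4 wid 7.0
118 px [531. 475.] fix [ 25.9 -57.1] normal 52.7 len 17.6 wid 5.2
fix mm [-32.3  -5.5] z 28.07 yaw 71.07 F fix [0.62 0.73 8.12] t 7.5833
```

The flat now faces the bar to within 0.3°. I'll lift, go behind the disc through the gap, and descend.

```bash
python3 -m pendant '[{"dx":0,"dy":0,"dz":-0.004,"rx":0,"ry":0,"rz":0,"hand":0},{"dx":0,"dy":0,"dz":-0.01,"rx":0,"ry":0,"rz":0,"hand":0},{"dx":0,"dy":-0.006,"dz":-0.01,"rx":0,"ry":0,"rz":0,"hand":0},{"dx":0.002,"dy":-0.019,"dz":0,"rx":0,"ry":0,"rz":0,"hand":0},{"dx":0.002,"dy":-0.019,"dz":0,"rx":0,"ry":0,"rz":0,"hand":0},{"dx":0.002,"dy":-0.019,"dz":0,"rx":0,"ry":0,"rz":0,"hand":0},{"dx":0,"dy":0,"dz":0.008,"rx":0,"ry":0,"rz":0,"hand":0},{"dx":0,"dy":0,"dz":0.01,"rx":0,"ry":0,"rz":0,"hand":0},{"dx":0,"dy":0,"dz":0.01,"rx":0,"ry":0,"rz":0,"hand":0},{"dx":0,"dy":0,"dz":0,"rx":0,"ry":0,"rz":0,"hand":0},{"dx":0,"dy":0,"dz":0,"rx":0,"ry":0,"rz":0,"hand":0}]';python3 ang.py 0.030
```

```text
clock: 8.5
position: [0.4585, 0.1113, 0.0223]
ee_rot: [-0.0, 0.814, 0.581, -0.0]
contact_force: [-0.1, 0.1, -0.4]
width: 0.0001
gripper_force: 0.0
2808 px [603. 216.] fix [-27.   56.2] normal -69.1 len 105.2 wid 26.1
143 px [736. 356.] fix [47.2  2. ] normal -0.3 len 32.6 wid 3.1
40 px [645. 364.] fix [-2.   1.7] normal 62.0 len 4.6 wid 4.4
140 px [528. 473.] fix [-43.1 -44.6] normal 49.2 len 20.2 wid 5.5
64 px [667. 473.] fix [ 27.4 -55.3] normal 53.1 len 12.9 wid 5.1
fix mm [-96.5  -0.3] z 22.7 yaw 71.05 F fix [ 0.04 -0.45 -0.09] t 8.55
```

View pics/last.png

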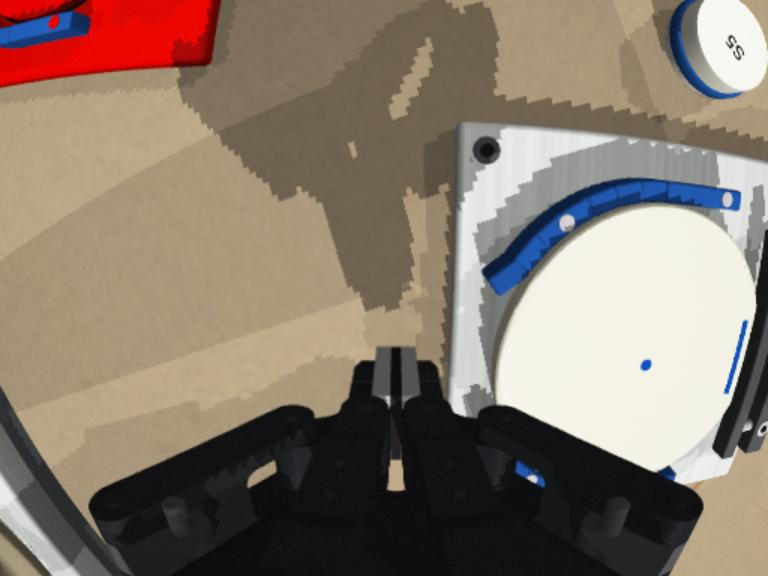

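The finger is clear behind the gap and the line is parallel to the bar at (736,356). Approaching the rim.

```bash
python3 -m pendant '[{"dx":0.0008,"dy":0.006,"dz":0.0006,"rx":0,"ry":0,"rz":0,"hand":0},{"dx":0.0008,"dy":0.006,"dz":0,"rx":0,"ry":0,"rz":0,"hand":0},{"dx":0,"dy":0.006,"dz":0,"rx":0,"ry":0,"rz":0,"hand":0},{"dx":0,"dy":0.003,"dz":0,"rx":0,"ry":0,"rz":0,"hand":0},{"dx":0,"dy":0,"dz":0,"rx":0,"ry":0,"rz":0,"hand":0}]' >/dev/null;python3 f.py
python3 -m pendant '[{"dx":0,"dy":0.002,"dz":0,"rx":0,"ry":0,"rz":0,"hand":0},{"dx":0,"dy":0.002,"dz":0,"rx":0,"ry":0,"rz":0,"hand":0},{"dx":0,"dy":0.001,"dz":0,"rx":0,"ry":0,"rz":0,"hand":0},{"dx":0,"dy":0.001,"dz":0,"rx":0,"ry":0,"rz":0,"hand":0}]'>/dev/null;python3 f.py
python3 -m pendant '[{"dx":0,"dy":0.001,"dz":0,"rx":0,"ry":0,"rz":0,"hand":0},{"dx":0,"dy":0.001,"dz":0,"rx":0,"ry":0,"rz":0,"hand":0},{"dx":0,"dy":0.001,"dz":0,"rx":0,"ry":0,"rz":0,"hand":0}]'>/dev/null;python3 ang.py .03
```

```text
fix mm [-74.4   1.5] z 22.12 yaw 71.02 F fix [ 0.91  0.48 -0.43] t 8.9667
fix mm [-70.    1.3] z 21.88 yaw 71.06 F fix [-0.18  0.36  0.16] t 9.3
3323 px [528. 216.] fix [-23.7  56.9] normal -69.9 len 105.0 wid 24.8
174 px [697. 365.] fix [54.7  1.6] normal -0.1 len 33.3 wid 3.0
47 px [594. 373.] fix [5.5 1.7] normal 37.2 len 4.6 wid 4.4
fix mm [-66.7   1.4] z 21.91 yaw 71.06 F fix [ 0.5  -0.32  0.34] t 9.6
```

```bash
for i in 1 2; do :; done
python3 -m pendant '[{"dx":0,"dy":0.0005,"dz":0,"rx":0,"ry":0,"rz":0,"hand":0},{"dx":0,"dy":0.0005,"dz":0,"rx":0,"ry":0,"rz":0,"hand":0}]'>/dev/null;python3 f.py
python3 -m pendant '[{"dx":0,"dy":0.0005,"dz":0,"rx":0,"ry":0,"rz":0,"hand":0},{"dx":0,"dy":0.0005,"dz":0,"rx":0,"ry":0,"rz":0,"hand":0}]'>/dev/null;python3 f.py
```

```text
fix mm [-66.3   1.2] z 21.83 yaw 71.06 F fix [-0.22 -0.05  0.78] t 9.7667
fix mm [-66.    1.1] z 21.73 yaw 71.04 F fix [-2.91 -0.02  1.72] t 9.9333
```

```bash
python3 -m pendant '[{"dx":0,"dy":0,"dz":0,"rx":0,"ry":0,"rz":0,"hand":0},{"dx":0,"dy":0,"dz":0,"rx":0,"ry":0,"rz":0,"hand":0}]'>/dev/null;python3 ang.py .03
python3 -m pendant '[{"dx":0,"dy":0.0004,"dz":0,"rx":0,"ry":0,"rz":0,"hand":0},{"dx":0,"dy":0,"dz":0,"rx":0,"ry":0,"rz":0,"hand":0}]'>/dev/null;python3 ang.py .03
```

```text
3332 px [526. 216.] fix [-23.6  56.9] normal -69.8 len 104.9 wid 24.8
176 px [698. 363.] fix [55.3  2.3] normal 0.2 len 33.2 wid 3.0
46 px [593. 372.] fix [6.1 1.9] normal 86.9 len 4.5 wid 3.6
fix mm [-66.    1.1] z 21.73 yaw 71.05 F fix [-3.09 -0.25  1.07] t 10.15
3347 px [526. 215.] fix [-23.5  56.9] normal -69.8 len 104.8 wid 24.7
174 px [698. 363.] fix [55.3  2.2] normal 0.1 len 33.2 wid 3.0
47 px [593. 372.] fix [6.2 1.9] normal 77.8 len 4.5 wid 3.9
fix mm [-65.9   1.1] z 21.66 yaw 71.05 F fix [-5.65  0.13  2.6 ] t 10.3667
```

```bash
python3 -c "
import cv2;a=cv2.imread('pics/last.png');cv2.imwrite('pics/c2.png',cv2.resize(a[170:480,380:768],None,fx=1.9,fy=1.9))"
```

```text
(no output)
```

View pics/c2.png

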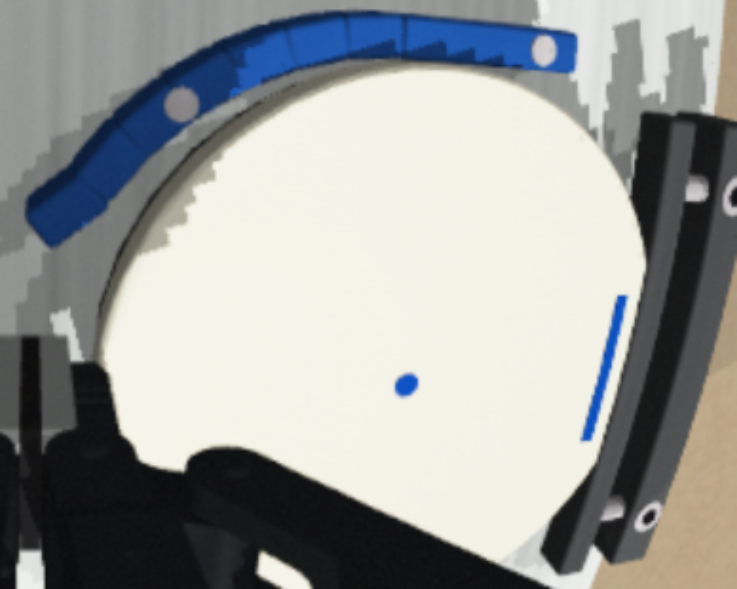

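The flat lies along the blade at crop (625,360), with no visible gap. I'll raise the push to about 8 N and hold it.

```bash
python3 -m pendant '[{"dx":0,"dy":0.0002,"dz":0,"rx":0,"ry":0,"rz":0,"hand":0},{"dx":0,"dy":0.0001,"dz":0,"rx":0,"ry":0,"rz":0,"hand":0},{"dx":0,"dy":0,"dz":0,"rx":0,"ry":0,"rz":0,"hand":0}]'>/dev/null;python3 f.py
python3 -m pendant '[{"dx":0,"dy":0,"dz":0,"rx":0,"ry":0,"rz":0,"hand":0}]'>/dev/null;python3 f.py
python3 -m pendant '[{"dx":0,"dy":0,"dz":0,"rx":0,"ry":0,"rz":0,"hand":0}]'>/dev/null;python3 f.py
```

```text
fix mm [-65.9   1. ] z 21.6 yaw 71.04 F fix [-5.49  0.88  3.48] t 10.6167
fix mm [-65.9   1. ] z 21.61 yaw 71.04 F fix [-5.93  0.74  2.16] t 10.7
fix mm [-65.9   1. ] z 21.6 yaw 71.05 F fix [-5.6   0.42  3.07] t 10.7833
```

```bash
python3 -m pendant '[{"dx":0,"dy":0.0002,"dz":0,"rx":0,"ry":0,"rz":0,"hand":0},{"dx":0,"dy":0.0001,"dz":0,"rx":0,"ry":0,"rz":0,"hand":0},{"dx":0,"dy":0,"dz":0,"rx":0,"ry":0,"rz":0,"hand":0}]'>/dev/null;python3 f.py
python3 -m pendant '[{"dx":0,"dy":0.0002,"dz":0,"rx":0,"ry":0,"rz":0,"hand":0},{"dx":0,"dy":0,"dz":0,"rx":0,"ry":0,"rz":0,"hand":0}]'>/dev/null;python3 f.py
python3 -m pendant '[{"dx":0,"dy":0,"dz":0,"rx":0,"ry":0,"rz":0,"hand":0}]'>/dev/null;python3 f.py
```

```text
fix mm [-65.9   0.9] z 21.55 yaw 71.05 F fix [-6.02  0.21  3.11] t 11.0333
fix mm [-65.9   0.9] z 21.53 yaw 71.05 F fix [-6.55  0.62  2.77] t 11.2
fix mm [-65.9   0.9] z 21.52 yaw 71.05 F fix [-6.6  -0.19  2.4 ] t 11.2833
```

```bash
python3 -m pendant '[{"dx":0,"dy":0.0003,"dz":-0.0001,"rx":0,"ry":0,"rz":0,"hand":0},{"dx":0,"dy":0.0002,"dz":-0.0001,"rx":0,"ry":0,"rz":0,"hand":0},{"dx":0,"dy":0,"dz":0,"rx":0,"ry":0,"rz":0,"hand":0}]'>/dev/null;python3 f.py
python3 -m pendant '[{"dx":0,"dy":0,"dz":0,"rx":0,"ry":0,"rz":0,"hand":0}]'>/dev/null;python3 f.py
python3 -m pendant '[{"dx":0,"dy":0,"dz":0,"rx":0,"ry":0,"rz":0,"hand":0}]'>/dev/null;python3 f.py
```

```text
fix mm [-65.8   0.8] z 21.57 yaw 71.04 F fix [-7.05  0.88  1.84] t 11.5333
fix mm [-65.9   0.8] z 21.6 yaw 71.04 F fix [-7.28 -0.51  1.96] t 11.6167
fix mm [-65.9   0.8] z 21.59 yaw 71.04 F fix [-7.07  1.61  2.98] t 11.7
```

```bash
python3 -m pendant '[{"dx":0,"dy":0.0003,"dz":-0.0001,"rx":0,"ry":0,"rz":0,"hand":0},{"dx":0,"dy":0.0001,"dz":0,"rx":0,"ry":0,"rz":0,"hand":0},{"dx":0,"dy":0,"dz":0,"rx":0,"ry":0,"rz":0,"hand":0}]'>/dev/null;python3 f.py
python3 -m pendant '[{"dx":0,"dy":0,"dz":0,"rx":0,"ry":0,"rz":0,"hand":0},{"dx":0,"dy":0,"dz":0,"rx":0,"ry":0,"rz":0,"hand":0},{"dx":0,"dy":0,"dz":0,"rx":0,"ry":0,"rz":0,"hand":0},{"dx":0,"dy":0,"dz":0,"rx":0,"ry":0,"rz":0,"hand":0},{"dx":0,"dy":0,"dz":0,"rx":0,"ry":0,"rz":0,"hand":0},{"dx":0,"dy":0,"dz":0,"rx":0,"ry":0,"rz":0,"hand":0}]'>/dev/null;python3 f.py
python3 -m pendant '[{"dx":0,"dy":0,"dz":0,"rx":0,"ry":0,"rz":0,"hand":0},{"dx":0,"dy":0,"dz":0,"rx":0,"ry":0,"rz":0,"hand":0},{"dx":0,"dy":0,"dz":0,"rx":0,"ry":0,"rz":0,"hand":0},{"dx":0,"dy":0,"dz":0,"rx":0,"ry":0,"rz":0,"hand":0},{"dx":0,"dy":0,"dz":0,"rx":0,"ry":0,"rz":0,"hand":0},{"dx":0,"dy":0,"dz":0,"rx":0,"ry":0,"rz":0,"hand":0}]'>/dev/null;python3 f.py
python3 -m pendant '[{"dx":0,"dy":0,"dz":0,"rx":0,"ry":0,"rz":0,"hand":0},{"dx":0,"dy":0,"dz":0,"rx":0,"ry":0,"rz":0,"hand":0},{"dx":0,"dy":0,"dz":0,"rx":0,"ry":0,"rz":0,"hand":0},{"dx":0,"dy":0,"dz":0,"rx":0,"ry":0,"rz":0,"hand":0}]'>/dev/null;python3 ang.py .03
```

```text
fix mm [-65.8   0.7] z 21.6 yaw 71.04 F fix [-6.82  0.33  2.9 ] t 11.95
fix mm [-65.8   0.7] z 21.61 yaw 71.04 F fix [-7.13 -0.11  3.06] t 12.45
fix mm [-65.8   0.7] z 21.62 yaw 71.04 F fix [-6.73  1.19  2.99] t 12.95
3334 px [526. 214.] fix [-23.6  56.8] normal -69.8 len 104.8 wid 24.8
177 px [698. 362.] fix [55.2  2.4] normal 0.1 len 33.1 wid 3.1
45 px [593. 372.] fix [6.1 1.6] normal 77.6 len 4.5 wid 3.9
fix mm [-65.8   0.7] z 21.61 yaw 71.04 F fix [-7.72  1.98  2.82] t 13.3333
```

```bash
python3 -m pendant '[{"dx":0,"dy":0.0003,"dz":-0.0001,"rx":0,"ry":0,"rz":0,"hand":0},{"dx":0,"dy":0.0003,"dz":-0.0001,"rx":0,"ry":0,"rz":0,"hand":0},{"dx":0,"dy":0,"dz":0,"rx":0,"ry":0,"rz":0,"hand":0}]'>/dev/null;python3 f.py
python3 -m pendant '[{"dx":0,"dy":0.0001,"dz":0,"rx":0,"ry":0,"rz":0,"hand":0},{"dx":0,"dy":0,"dz":0,"rx":0,"ry":0,"rz":0,"hand":0}]'>/dev/null;python3 f.py
python3 -m pendant '[{"dx":0,"dy":0,"dz":0,"rx":0,"ry":0,"rz":0,"hand":0}]'>/dev/null;python3 f.py
```

```text
fix mm [-65.8   0.6] z 21.66 yaw 71.03 F fix [-7.85  0.36  2.73] t 13.5833
fix mm [-65.8   0.6] z 21.64 yaw 71.03 F fix [-8.81  0.3   2.36] t 13.75
fix mm [-65.8   0.6] z 21.64 yaw 71.04 F fix [-7.78  0.78  1.64] t 13.8333
```

Now at about 8.1 N, so I'll hold for 1.5 s.

```bash
python3 -m pendant '[{"dx":0,"dy":0,"dz":0,"rx":0,"ry":0,"rz":0,"hand":0},{"dx":0,"dy":0,"dz":0,"rx":0,"ry":0,"rz":0,"hand":0},{"dx":0,"dy":0,"dz":0,"rx":0,"ry":0,"rz":0,"hand":0},{"dx":0,"dy":0,"dz":0,"rx":0,"ry":0,"rz":0,"hand":0},{"dx":0,"dy":0,"dz":0,"rx":0,"ry":0,"rz":0,"hand":0},{"dx":0,"dy":0,"dz":0,"rx":0,"ry":0,"rz":0,"hand":0},{"dx":0,"dy":0,"dz":0,"rx":0,"ry":0,"rz":0,"hand":0},{"dx":0,"dy":0,"dz":0,"rx":0,"ry":0,"rz":0,"hand":0},{"dx":0,"dy":0,"dz":0,"rx":0,"ry":0,"rz":0,"hand":0}]'>/dev/null;python3 f.py
python3 -m pendant '[{"dx":0,"dy":0,"dz":0,"rx":0,"ry":0,"rz":0,"hand":0},{"dx":0,"dy":0,"dz":0,"rx":0,"ry":0,"rz":0,"hand":0},{"dx":0,"dy":0,"dz":0,"rx":0,"ry":0,"rz":0,"hand":0},{"dx":0,"dy":0,"dz":0,"rx":0,"ry":0,"rz":0,"hand":0},{"dx":0,"dy":0,"dz":0,"rx":0,"ry":0,"rz":0,"hand":0},{"dx":0,"dy":0,"dz":0,"rx":0,"ry":0,"rz":0,"hand":0},{"dx":0,"dy":0,"dz":0,"rx":0,"ry":0,"rz":0,"hand":0},{"dx":0,"dy":0,"dz":0,"rx":0,"ry":0,"rz":0,"hand":0},{"dx":0,"dy":0,"dz":0,"rx":0,"ry":0,"rz":0,"hand":0}]'>/dev/null;python3 f.py
python3 -m pendant '[{"dx":0,"dy":-0.0005,"dz":0,"rx":0,"ry":0,"rz":0,"hand":0},{"dx":0,"dy":-0.001,"dz":0,"rx":0,"ry":0,"rz":0,"hand":0},{"dx":0,"dy":-0.001,"dz":0,"rx":0,"ry":0,"rz":0,"hand":0},{"dx":0,"dy":-0.003,"dz":0,"rx":0,"ry":0,"rz":0,"hand":0},{"dx":0,"dy":-0.008,"dz":0,"rx":0,"ry":0,"rz":0,"hand":0},{"dx":0,"dy":-0.012,"dz":0,"rx":0,"ry":0,"rz":0,"hand":0},{"dx":0,"dy":-0.012,"dz":0,"rx":0,"ry":0,"rz":0,"hand":0},{"dx":0,"dy":0,"dz":-0.02,"rx":0,"ry":0,"rz":0,"hand":0},{"dx":0,"dy":0,"dz":-0.03,"rx":0,"ry":0,"rz":0,"hand":0},{"dx":0,"dy":0,"dz":-0.03,"rx":0,"ry":0,"rz":0,"hand":0},{"dx":0,"dy":0,"dz":0,"rx":0,"ry":0,"rz":0,"hand":0},{"dx":0,"dy":0,"dz":0,"rx":0,"ry":0,"rz":0,"hand":0}]'>/dev/null;python3 ang.py .03
```

```text
fix mm [-65.8   0.6] z 21.65 yaw 71.03 F fix [-8.36  1.34  3.12] t 14.5833
fix mm [-65.8   0.6] z 21.66 yaw 71.03 F fix [-8.48  0.5   3.43] t 15.3333
1350 px [542. 200.] fix [-23.5  56.6] normal -70.3 len 106.2 wid 24.6
92 px [659. 303.] fix [55.5  1.5] normal 0.2 len 33.0 wid 2.9
1007 px [523. 390.] fix [-23.7 -50.5] normal 69.5 len 106.1 wid 26.4
fix mm [-100.3    1.3] z 102.72 yaw 71.08 F fix [-0.36 -0.54 -0.35] t 16.3833
```

View pics/last.png

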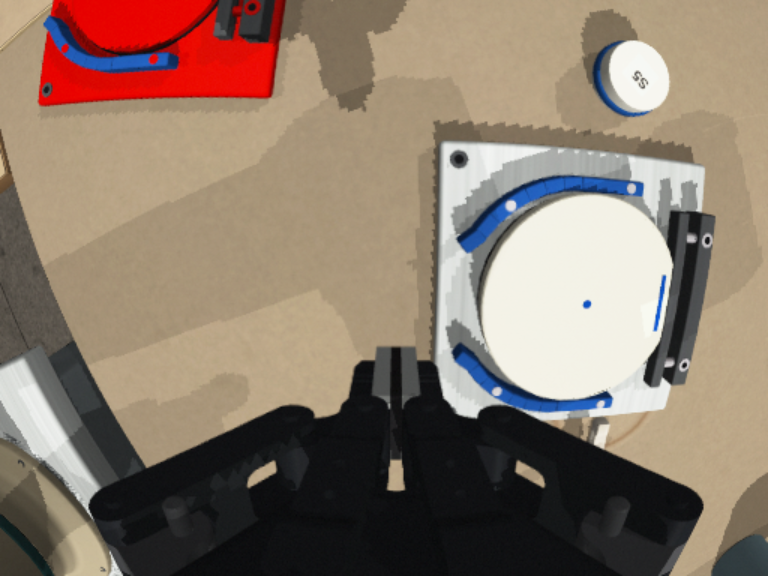

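The picture shows the disc still seated: its line at (659,303) is parallel and close to the blade, and the robot is clear of it. The cup is in place. Handing in.

```bash
python3 -c "
from rig import manip
print(manip.sign_off())"
```

```text
the job is handed in; nothing more can be done
None
```

I turned the disc until its flat faced the bar and pushed it flush (within about 0.2°). I held it there for about 1.6 s at roughly 8.3 N, backed the finger off with the disc still seated, and handed the job in at 16.4 s; the sign-off gave no verdict.

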